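# Shift the gearbox trainer into third

### The job

The training gearbox has been left with its red-knobbed shift lever somewhere in the left-hand leg of its H gate. Push the lever with the fingertips, without gripping it and gently (under 30 N), through the cross channel and forward all the way into the third slot (right-hand leg, far end, three green dots), never into the fourth (reverse, four red dots). Leave the lever there, and do not disturb the loose things around and on the gearbox.

Things in the scene. Friction and masses are not known exactly. Their poses are not given: they have to be found in the camera images.
- gearbox: Training gearbox, fixed to the table: green housing 200 (x) x 170 (y) mm, deck 84 mm high, aluminium gate plate 120 x 110 mm on it; a blue motor sticks out 97 mm at its far side, up to 102 mm high. Origin: on the table under the gate's centre; x forward (away from the robot at yaw 0), y left, z up. It stands turned up to 0.5 rad either way.
- gate (a point): Centre of the H gate on the plate's upper face, 90 mm above the table; axes as the gearbox's. Two legs along x, centred at y = +24 (left) and -24 mm (right), from x = -33 to +33 mm, joined at the middle by a cross channel along y. All 22 mm wide, so the stem has some 3 mm play to each side.
- slot3 (a point): Far end of the right-hand leg, the third slot, on the plate's upper face, 33 mm forward and 24 mm right of the gate's centre. Slots: first left far (one black dot), second left near (two black), third right far (three green), fourth right near (four red); dots 6 mm, 46 mm from the centre in x.
- lever: Shift lever: steel stem 12 mm in diameter rising through the gate, with a red knob, a round-ended upright cylinder 28 mm in diameter, 53 mm high. Origin: its pivot, 70 mm straight below the gate's centre; z axis up the lever, whose top is 154 mm from the pivot. It tilts about the pivot and stays where it is left; moving it takes about 3 N at the knob.
- knob (a point): Centre of the red knob, on the lever's axis 127.5 mm from the pivot, 130 to 148 mm above the table by tilt. Along the gate's axes it lies at 127.5 x (sin f, -sin a cos f, cos a cos f) mm from the pivot, a being the sideways and f the forward tilt; so it moves nearly twice as far as the stem in the gate.
- lever_across (a joint): Sideways tilt of the lever (rad), 0 upright, positive to the right (gate's -y). Middle of the left leg: -0.34; middle of the right leg: +0.34.
- lever_forward (a joint): Forward tilt of the lever (rad), 0 in the middle of the cross channel, positive forward (gate's +x). The slot ends stop it at about -0.36 and +0.36; it crosses from leg to leg only within about 0.04 of zero.
- meter: Yellow multimeter lying flat, 150 x 75 x 34 mm, left of the gearbox; origin under its centre. Bystander: to be left where it is.
- screwdriver: Screwdriver with orange handle lying right of the gearbox, along x; origin under its middle. Bystander: to be left where it is.
- spanner: Steel spanner lying right of the screwdriver, along x; origin under its middle. Bystander: to be left where it is.
- oil: White oil bottle with red cap, 50 mm in diameter, 120 mm high, standing right of the gearbox; origin under its centre. Bystander: to be left where it is.
- spare_gear: Loose brass gear, 36 mm across, 12 mm high, lying on the gearbox deck at its near left corner; origin under its centre. Bystander: to be left where it is.
- tape: Blue roll of tape, 76 mm across, 19 mm high, flat on the table left of the gearbox; origin under its centre. Bystander: to be left where it is.
- tray: Green parts tray 100 x 80 x 30 mm, left of the multimeter; origin under its centre. Bystander: to be left where it is.

How it is judged:
On the way:
1. the lever has crossed to the right-hand leg through the cross channel (value of joint lever_across above 0.26 rad and value of joint lever_forward between -0.12 and 0.12 rad), for 0.05 s.
At the end, for the whole second after the job is handed in: The lever rests fully forward in the third slot: sideways tilt above 0.26 rad (to the right) and forward tilt above 0.29 rad (slot end at about 0.36) (value of joint lever_across above 0.26 rad and value of joint lever_forward above 0.29 rad and velocity of joint lever_forward between -0.05 and 0.05 rad/s); the robot touches nothing.
It fails at once if the lever enters the fourth slot (right-hand leg, forward tilt below -0.15 rad) (value of joint lever_across above 0.2 rad and value of joint lever_forward below -0.15 rad).
It fails at once if the lever is gripped or pushed with more than 30 N (contact force between the fingers and lever above 30 N).
It fails at once if a loose thing around or on the gearbox is moved by more than 20 mm (distance of any of meter, screwdriver, spanner, oil, spare_gear, tape, tray from where it was at the start of the episode above 0.02 m).
It also fails if it takes over 67 s, if anything falls off the work surface, if the arm or the gripper's body presses on something with over 40 N, if the wrist force passes 120 N, or if a joint passes its speed limit or range.

### The arm

A 6-joint arm with a two-finger parallel gripper is mounted at the origin on the work surface. World frame = base frame: x ahead of the robot, y to its left, z up, the work surface at z = 0. Lengths are in m, angles in rad, forces in N, time in s.
With the tool pointing down it reaches from about 0.25 to 0.775 m from the base axis. Payload 4 kg.
Tool frame: the origin (TCP) lies where the fingers leave the gripper's body, on its centre line; the fingertips stand 97 mm ahead of it and the grasp point (between the pads) lies 78 mm ahead of it; z points along the fingers, x is the direction in which the jaws open and shut, and the axes are right-handed (so a half turn about z gives the same grasp; the last joint's range is limited). The gripper opens to 94 mm and grips with 3 to 60 N. Pads are 16 mm wide; open, the fingers measure 119 mm over their backs; the gripper's body (75 mm by 177 mm) begins 78 mm behind the grasp point.
Start: joints at [-1.375, 0.087, 1.371, -0, 1.684, -0.103], TCP at [0.162, -0.526, 0.303] pointing down, gripper open.
Joint ranges: [-3.1, 3.1], [-0.76, 2.03], [0.27, 2.55], [-1.08, 4.22], [0.17, 2.65], [-2.57, 2.57]. Speed limits (rad/s): [2.79, 2.79, 3.14, 3.14, 3.14, 3.14].

### API

Orientations are given as [roll, pitch, yaw] about the fixed x, y, z axes, in that order (R = Rz(yaw) Ry(pitch) Rx(roll)).
In Python, from bench import * gives the robot as it stands.
- The arm moves only by the tool jog_arm, never from a script. Its argument "moves" is a list of rows, each a list of 7 numbers: the turn, a rotation vector about the world's x, y, z in rad, then the shift along the world's x, y, z in mm, then the finger opening in mm, from 0 to 94. In form: [[rx, ry, rz, tx, ty, tz, fingers], ...]. A call has 1 to 12 rows; each row shifts and turns the commanded pose from where the row before left it; what a row does not reach is not made up. A row lasts 1/8 s, in which the tool goes at most 62.5 mm and 10.7 degrees, less where a joint would pass 70% of its speed; a pose out of reach is approached as far as the arm can. A call is refused whole if a number of a shift passes 62.5 or a number of a turn 0.188, either way. A call with a gripper value outside its range is refused whole. The fingers move at their own pace and stop on an object; the grip force is fixed at half the most. Time passes only in rows, so rows that do not move let the fingers close. It gives the time, the measured TCP pose, the force and the opening at its end, in the units of the state.
- get_obs(): the state, without advancing time (a new reading comes with each control period).
- snapshot(name): name is "scene" or "top" or "wrist"; returns the picture (420x560x3 uint8, red, green, blue); there is no depth.
- get_calibration(name): a dict with "camera_matrix" (3x3 intrinsics, pixels), "k1" (the pictures are not rectified: a ray, as slopes to the right and down, at radius r is drawn at 1 + k1 r^2 times it, then the intrinsics apply), "R" (3x3) and "t" (3): a world point X has camera coordinates R X + t. Camera axes: x right, y down, z forward; pixel columns grow to the right and rows downward; lengths in m; the calibration is good to about 2 mm. A picture is of the moment at which its call begins: read the wrist's pose just before it. get_calibration takes no time and is no camera call; for the wrist camera it gives the pose at the moment of the call.
- close_job(): hands the job in, once; it reports no verdict.
Trained networks look in the newest picture that a camera, given by its name, has taken for a name from the list of things; names that differ only in an ending like _2 or _b are one class to them, and where a whole thing is asked for, a point or a joint stands for the part that bears it (a point fixed in the world has none). Each returns a list of dicts, best first, with "conf" (0 to 1); they miss things now and then, are a little off and sometimes report something else, mostly with a low value. They report only what shows in the picture. A call takes as long as a camera call.
- look_for(label, camera): "bbox" ([left, top, right, bottom] in pixels, round what is visible of it).
The state is a dict: "time": time; "joint_positions": joint angles; "qvel": joint speeds; "joint_torque": joint torques, N m; "tool_pos": TCP position; "ee_rot": TCP orientation; "wrist_force": force on the tool from outside, world axes, zero at the start; "wrist_torque": the same for the moment, N m; "width": finger opening in m.
Only numpy, scipy, OpenCV 4.12 (cv2) and the standard library are available. Lean on these libraries where they do the work, as an engineer would, in place of code of your own. Each camera call takes 0.05 s, during which the arm holds its last target.

## Working session

There is one attempt and no reset: what is moved stays moved. The work goes in short steps, Python scripts to look and compute and a tool call to move; the robot and the scene stay as the last step left them, time stands still between calls to the robot, and variables do not carry over. Pictures are saved under pics/ and viewed, and the job is handed in when it is done.

Besides the shell and the picture viewer there is one more tool, called after ">>>" as name(argument=value, ...), one argument or row to a line, values as JSON. jog_arm: Moves the arm, as the interface text tells. Its arguments: {"type":"object","properties":{"moves":{"type":"array","items":{"type":"array","items":{"type":"number"}}}},"required":["moves"]}

```bash
mkdir -p pics; ls
python3 - <<'E'
from bench import *
import cv2
o=get_obs(); print(o)
for n in ("scene","top"):
    im=snapshot(n); cv2.imwrite(f"pics/{n}0.png",im[:,:,::-1])
    for l in ("gearbox","lever","knob","oil","spare_gear","meter"):
        print(n,l,[(d['bbox'],round(d['conf'],2)) for d in look_for(l,n)[:2]])
    print(get_calibration(n))
E
```

```text
pics
{'time': 0.0, 'joint_positions': array([-1.37508564e+00,  8.79358665e-02,  1.37222440e+00, -1.10532042e-05,
        1.68359131e+00, -1.03116759e-01]), 'qvel': array([ 0.00047678, -0.00014558, -0.00083718, -0.00034586, -0.0008306 ,
        0.00052007]), 'joint_torque': array([-6.70698828e-04, -3.40182281e+01, -3.02429080e+01,  7.17560481e-02,
        3.29865539e-02, -1.58444573e-04]), 'tool_pos': array([ 0.16183936, -0.52530411,  0.30152955]), 'ee_rot': array([-3.14138135e+00,  2.14858214e-03, -1.27196988e+00]), 'wrist_force': array([ 0.28207799, -0.77066914, -0.00561634]), 'wrist_torque': array([-0.03175889, -0.01519142, -0.01810307]), 'width': 0.09410887701461158}
scene gearbox [([133.7, 214.2, 279.5, 332.5], 0.63), ([203.1, 214.9, 221.4, 248.4], 0.22)]
scene lever [([203.7, 216.3, 218.7, 252.8], 0.75)]
scene knob [([200.9, 215.8, 219.3, 248.5], 0.65)]
scene oil [([159.7, 333.5, 192.0, 376.6], 0.8)]
scene spare_gear [([135.6, 214.6, 280.9, 332.1], 0.61), ([178.7, 214.9, 193.0, 225.8], 0.5)]
scene meter []
{'camera_matrix': array([[406.41182292,   0.        , 284.63664362],
    
[... 404 characters left out ...]
, 252.0], 0.67)]
top lever [([346.3, 224.3, 365.4, 239.4], 0.75)]
top knob [([345.5, 220.8, 365.6, 236.5], 0.5)]
top oil [([410.1, 151.9, 448.0, 178.1], 0.7)]
top spare_gear [([413.5, 187.8, 438.2, 269.8], 0.72), ([350.6, 269.9, 368.3, 292.8], 0.59)]
top meter [([264.6, 233.8, 315.3, 303.3], 0.67)]
{'camera_matrix': array([[414.13025131,   0.        , 277.71482105],
       [  0.        , 414.13025131, 208.28436484],
       [  0.        ,   0.        ,   1.        ]]), 'k1': 0.04419898729891932, 'R': array([[ 0.02162303, -0.99962629,  0.01672469],
       [-0.99554158, -0.02306489, -0.09146027],
       [ 0.09181184, -0.01467248, -0.99566827]]), 't': array([0.07175994, 0.61046507, 0.9084244 ])}
```

Run:
```python
import cv2
a=cv2.imread("pics/scene0.png");b=cv2.imread("pics/top0.png")
cv2.imwrite("pics/scene_c.png",cv2.resize(a[180:400,100:320],(800,800))[:600])
cv2.imwrite("pics/top_c.png",cv2.resize(b[130:310,250:490],(800,600),interpolation=cv2.INTER_CUBIC))
```

```text
(no output)
```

View pics/top0.png

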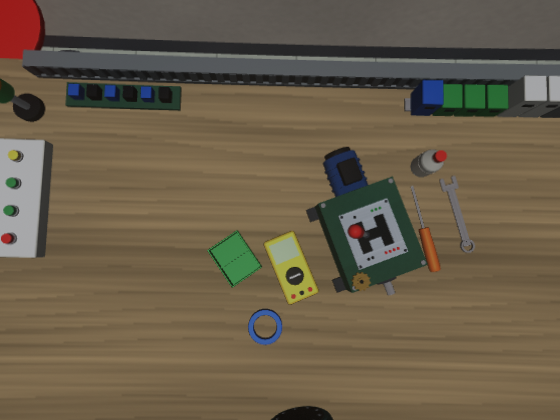

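View pics/top_c.png

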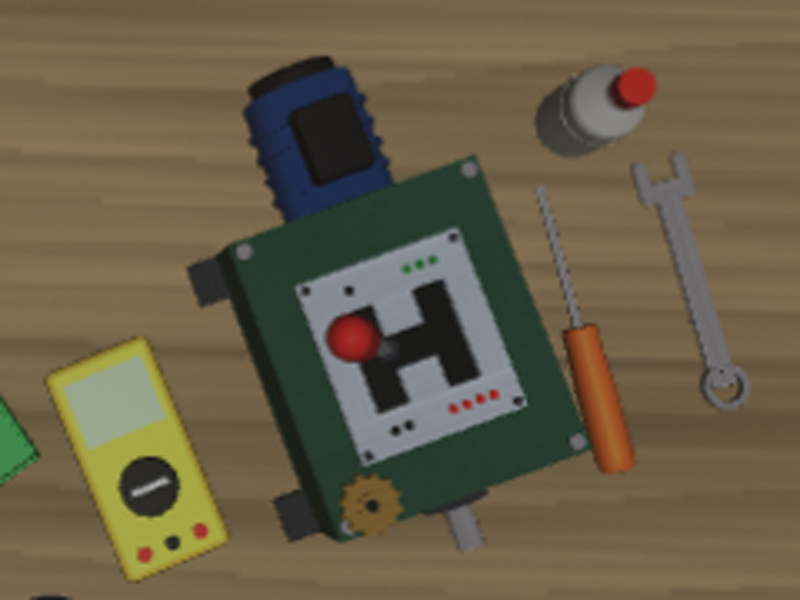

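View pics/scene_c.png

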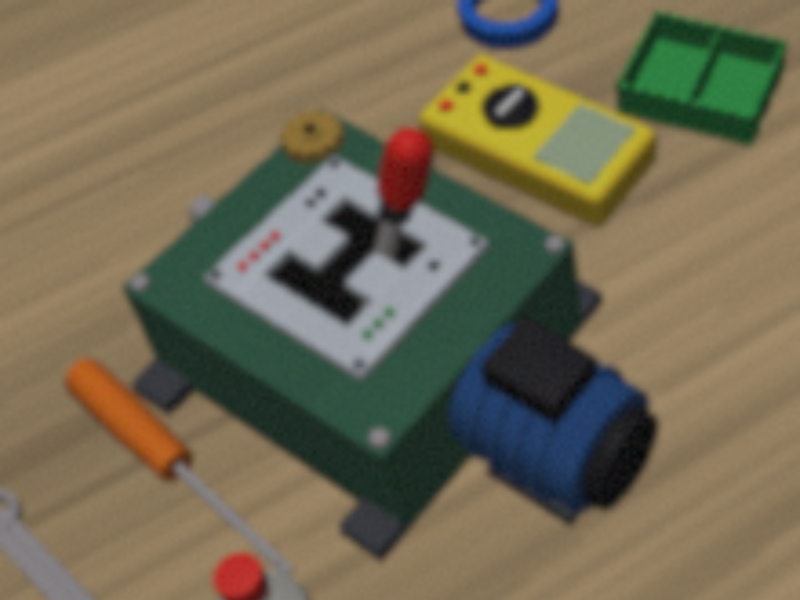

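The pictures agree. In the top crop the knob is at about (352,338), in the left leg near the cross channel. The dots are 1 black (349,291), 3 green (419,264), 2 black (402,428) and 4 red (473,402).

```bash
cat > h.py <<'E'
import numpy as np, cv2
from scipy.optimize import least_squares
def proj(c,X):
    X=np.atleast_2d(X); p=X@np.array(c['R']).T+c['t']
    s=p[:,:2]/p[:,2:]; r2=(s**2).sum(1,keepdims=True)
    s=s*(1+c['k1']*r2); K=c['camera_matrix']
    return s*[K[0,0],K[1,1]]+[K[0,2],K[1,2]]
def gate2w(g,P): # g = x,y,yaw
    P=np.atleast_2d(P); c,s=np.cos(g[2]),np.sin(g[2])
    return np.c_[g[0]+c*P[:,0]-s*P[:,1], g[1]+s*P[:,0]+c*P[:,1], P[:,2]]
DOT=np.array([[46,24,90],[46,-24,90],[-46,24,90],[-46,-24,90]])/1e3
def lev(a,f,L): # gate-frame pt, z from table (pivot z=.02)
    return np.array([np.sin(f),-np.sin(a)*np.cos(f),np.cos(a)*np.cos(f)])*L+[0,0,.02]
def redcomp(im,box):
    x0,y0,x1,y1=[int(v) for v in box]
    r=im[y0:y1,x0:x1].astype(int); m=((r[:,:,0]>80)&(r[:,:,0]>2.2*r[:,:,1])&(r[:,:,0]>2.2*r[:,:,2])).astype(np.uint8)
    n,l,st,ce=cv2.connectedComponentsWithStats(m); i=1+np.argmax(st[1:,4]); 
    return ce[i]+[x0,y0], st[i]
from scipy.spatial import ConvexHull
def knobpts(a,f):
    # sample surface: centres of spheres at ends of cylinder (capsule-like)
    th=np.linspace(0,2*np.pi,24,endpoint=False); out=[]
    ax=lev(a,f,1)-[0,0,.02]; u=np.cross(ax,[0,1,0]);u/=np.linalg.norm(u);v=np.cross(ax,u)
    for L,r in [(.101,.010),(.104,.013),(.108,.014),(.120,.014),(.130,.014),(.140,.014),(.1445,.0126),(.150,.0085),(.153,.004)]:
        for t in th: out.append(lev(a,f,L)+r*(np.cos(t)*u+np.sin(t)*v))
    return np.array(out)
def silcen(c,g,a,f):
    p=proj(c,gate2w(g,knobpts(a,f))).astype(np.float32)
    h=cv2.convexHull(p); M=cv2.moments(h); return np.array([M['m10']/M['m00'],M['m01']/M['m00']])
def fitlever(g,obs): # obs: list of (calib, centroid)
    fun=lambda q: np.concatenate([silcen(c,g,*q)-p for c,p in obs])
    best=None
    for a0 in(-.3,0,.3):
        r=least_squares(fun,[a0,0],diff_step=1e-3)
        if best is None or r.cost<best.cost: best=r
    return best.x,best.fun
E
python3 - <<'E'
from h import *; from bench import *
T=get_calibration("top");S=get_calibration("scene")
def sc(p): return np.array(p)/(800/240.)+[250,130]-.35
def ss(p): return np.array(p)/(800/220.)+[100,180]-.35
dt=sc([[349,291],[419,264],[402,428],[473,402]])
ds=ss([[433,265],[379,324],[316,198],[260,252]])
for name,obs in (("top",[(T,dt)]),("scene",[(S,ds)]),("both",[(T,dt),(S,ds)])):
    r=least_squares(lambda g:np.concatenate([(proj(c,gate2w(g,DOT))-d).ravel() for c,d in obs]),[.5,-.2,.3])
    print(name,r.x,np.round(r.fun,1)); 
g=r.x; np.save("g.npy",g)
o=[]
for c,n,b in((T,"top",(335,215,375,245)),(S,"scene",(195,208,228,252))):
    im=cv2.imread(f"pics/{n}0.png")[:,:,::-1]; p,st=redcomp(im,b); print(n,p,st); o.append((c,p))
print(fitlever(g,o))
for k in o: print(fitlever(g,[k]))
print("screws pts")
E
```

```text
top [ 0.55459235 -0.11443031  0.37505922] [-0.1 -0.1  0.1  0.2 -0.   0.1  0.1 -0.1]
scene [ 0.55858041 -0.11499089  0.37609949] [ 0.4  0.2 -0.1 -0.1 -0.1  0.  -0.2 -0.1]
both [ 0.55610682 -0.11460907  0.37523282] [-0.  -0.8  0.2 -0.6  0.1 -0.7  0.2 -0.8 -0.  -0.7 -0.5 -1.  -0.4 -0.8
 -0.5 -1. ]
top [355.40131579 231.13157895] [ 14  10  15  13 152]
scene [210.86283186 225.44247788] [ 10   7  14  22 226]
(array([-0.35502873,  0.1381817 ]), array([-0.15055398,  0.1328593 , -0.115507  ,  0.31227536]))
(array([-0.35204151,  0.13932608]), array([8.57232862e-08, 3.88535256e-07]))
(array([-0.36282089,  0.13379161]), array([1.06791063e-06, 6.90831968e-07]))
screws pts
```

Run:
```python
from h import *; from bench import *
g=np.load("g.npy"); t=get_obs(); print(t['time'],t['tool_pos'])
P={'A0':(58,44),'A1':(22,44),'B0':(0,95),'B1':(0,-11),'C0':(-45,-43),'C1':(17,-43)}
for k,v in P.items():
    w=gate2w(g,[[v[0]/1e3,v[1]/1e3,0]])[0]; print(k,np.round(w[:2]*1e3,1), np.round((w[:2]-t['tool_pos'][:2])*1e3,1))
print("gx",np.cos(g[2]),np.sin(g[2]))
```

```text
0.7 [ 0.16189213 -0.52565202  0.30273514]
A0 [593.9 -52.4] [432.1 473.2]
A1 [560.5 -65.6] [398.6 460. ]
B0 [521.3 -26.2] [359.4 499.4]
B1 [ 560.1 -124.8] [398.2 400.8]
C0 [ 530.  -171.1] [368.1 354.5]
C1 [ 587.7 -148.4] [425.8 377.3]
gx 0.9304223198198281 0.36648916325191594
```

>>> jog_arm(
  moves=[
    [0, 0, 0.006, 36, 39.5, 0, 0],
    [0, 0, 0.006, 36, 39.5, 0, 0],
    [0, 0, 0.006, 36, 39.5, 0, 0],
    [0, 0, 0.006, 36, 39.5, 0, 0],
    [0, 0, 0.006, 36, 39.5, 0, 0],
    [0, 0, 0.006, 36, 39.5, 0, 0],
    [0, 0, 0.006, 36, 39.5, 0, 0],
    [0, 0, 0.006, 36, 39.5, 0, 0],
    [0, 0, 0.006, 36, 39.5, 0, 0],
    [0, 0, 0.006, 36, 39.5, 0, 0],
    [0, 0, 0.008, 36, 39.5, 0, 0],
    [0, 0, 0.008, 36, 39.5, 0, 0],
  ],
)

```text
time: 2.2
tool_pos: [0.595, -0.0502, 0.3029]
ee_rot: [-3.141, -0.001, -1.196]
wrist_force: [0.2, -0.9, -1.2]
width: 0.0004
```

>>> jog_arm(
  moves=[
    [0, 0, 0, 0, 0, 0, 0],
    [0, 0, 0, 0, 0, 0, 0],
    [0, 0, 0, 0, 0, 0, 0],
    [0, 0, 0, 0, 0, 0, 0],
  ],
)

```text
time: 2.7
tool_pos: [0.5933, -0.0527, 0.3032]
ee_rot: [-3.141, -0.001, -1.198]
wrist_force: [0.3, -0.8, -0.3]
width: 0.0005
```

Run:
```python
from bench import *
import cv2
a=snapshot("scene");cv2.imwrite("pics/s1.png",cv2.resize(a[100:400,50:350],(600,600))[:,:,::-1])
```

```text
(no output)
```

View pics/s1.png

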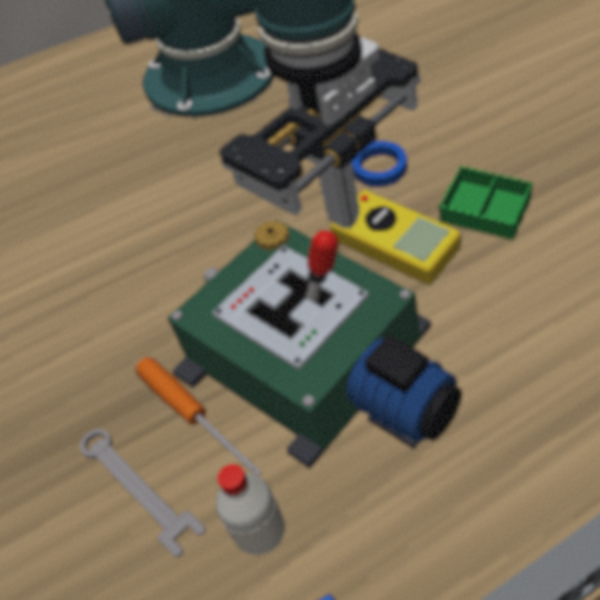

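Run:
```python
from h import *; from bench import *
S=get_calibration("scene")
for z in(.206,.13): print((proj(S,[.5933,-.0527,z])-[50,100])*2)
a=snapshot("top");cv2.imwrite("pics/t1.png",cv2.resize(a[130:310,250:490],(800,600))[:,:,::-1])
print((proj(get_calibration("top"),[.5933,-.0527,.206])-[250,130])*10/3)
```

```text
[[343.37332629 219.26674661]]
[[353.2365201 271.0776098]]
[[348.84509782 264.93013608]]
```

View pics/t1.png

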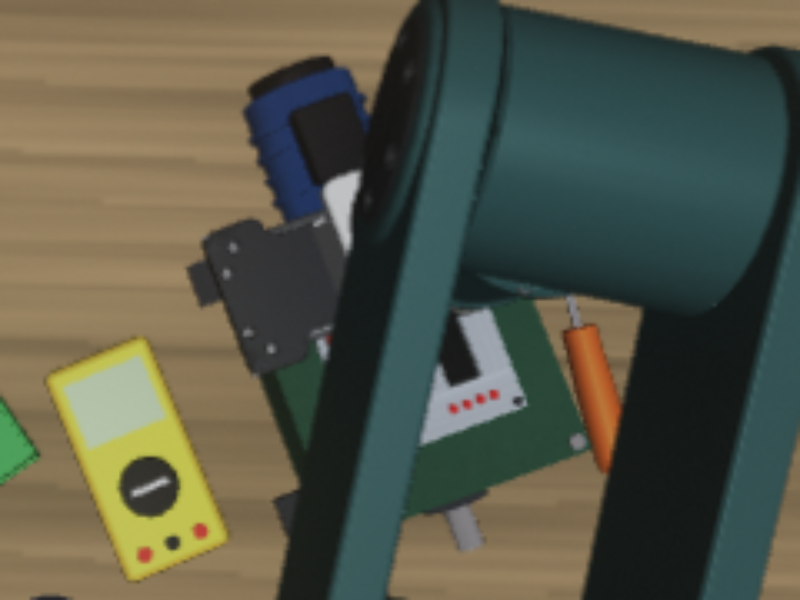

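The fingertip matches its projection at (343,219) in the scene crop. I'll lower the fingers in front of the knob, then pull back.

>>> jog_arm(
  moves=[
    [0, 0, 0, 0, 0, -15, 0],
    [0, 0, 0, 0, 0, -20, 0],
    [0, 0, 0, 0, 0, -20, 0],
    [0, 0, 0, 0, 0, -15, 0],
    [0, 0, 0, 0, 0, -6, 0],
    [0, 0, 0, 0, 0, 0, 0],
    [0, 0, 0, 0, 0, 0, 0],
  ],
)

```text
time: 3.68
tool_pos: [0.5943, -0.0517, 0.2277]
ee_rot: [-3.14, -0.001, -1.196]
wrist_force: [0.5, 0.5, -0.4]
width: 0.001
```

>>> jog_arm(
  moves=[
    [0, 0, 0, -2.8, -1.1, 0, 0],
    [0, 0, 0, -2.8, -1.1, 0, 0],
    [0, 0, 0, -2.8, -1.1, 0, 0],
    [0, 0, 0, -2.8, -1.1, 0, 0],
    [0, 0, 0, -2.8, -1.1, 0, 0],
    [0, 0, 0, -2.8, -1.1, 0, 0],
    [0, 0, 0, -2.8, -1.1, 0, 0],
    [0, 0, 0, -2.8, -1.1, 0, 0],
  ],
)

```text
time: 4.68
tool_pos: [0.5719, -0.0602, 0.2275]
ee_rot: [-3.139, -0.001, -1.196]
wrist_force: [1.6, 2.0, 1.8]
width: 0.0005
```

```bash
cat > look.py <<'E'
import sys
from h import *; from bench import *
n=sys.argv[1]
o=get_obs(); a=snapshot("scene"); S=get_calibration("scene"); g=np.load("g.npy")
cv2.imwrite(f"pics/{n}.png",cv2.resize(a[180:310,120:300],None,fx=4,fy=4,interpolation=cv2.INTER_CUBIC)[:,:,::-1])
p,st=redcomp(a,(165,195,260,290)); print("red",p,st,"lever",fitlever(g,[(S,p)])[0])
w=o['tool_pos']; c,s=np.cos(g[2]),np.sin(g[2]); d=w[:2]-g[:2]
print(o['time'],"tcp gate mm",1e3*(c*d[0]+s*d[1]),1e3*(-s*d[0]+c*d[1]),w[2],o['wrist_force'].round(1))
E
python3 look.py s2
```

```text
red [205.99206349 226.1031746 ] [ 38  20   9  21 126] lever [-0.28594273  0.09552736]
4.675 tcp gate mm 34.592749338051355 44.82370488968491 0.22753384989033615 [1.6 2.  1.8]
```

View pics/s2.png

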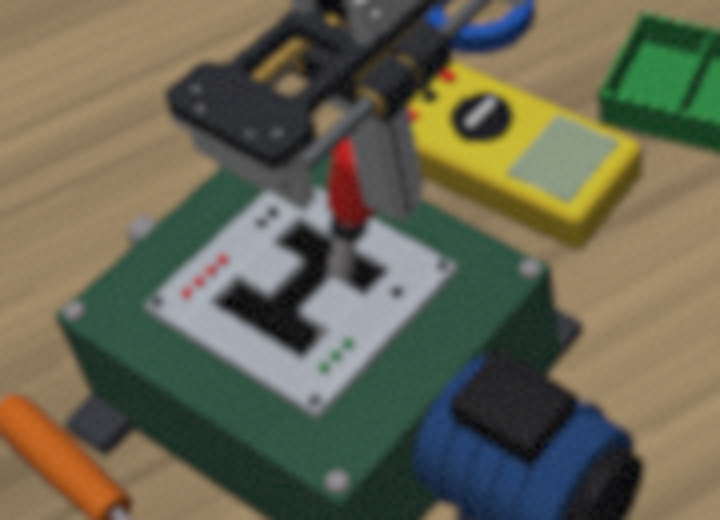

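>>> jog_arm(
  moves=[
    [0, 0, 0, -1.9, -0.75, 0, 0],
    [0, 0, 0, -1.9, -0.75, 0, 0],
    [0, 0, 0, -1.9, -0.75, 0, 0],
    [0, 0, 0, -1.9, -0.75, 0, 0],
    [0, 0, 0, -1.9, -0.75, 0, 0],
    [0, 0, 0, -1.9, -0.75, 0, 0],
    [0, 0, 0, 0, 0, 0, 0],
    [0, 0, 0, 0, 0, 0, 0],
  ],
)

```text
time: 5.72
tool_pos: [0.56, -0.065, 0.2267]
ee_rot: [3.141, -0.0, -1.196]
wrist_force: [2.4, 1.5, 1.5]
width: 0.0001
```

```bash
python3 look.py s3
```

```text
red [201.56302521 223.73109244] [ 33  17  10  22 119] lever [-0.28017981  0.00444347]
5.725 tcp gate mm 21.83661304609449 44.72928481522904 0.22665250232882983 [2.4 1.5 1.5]
```

>>> jog_arm(
  moves=[
    [0, 0, 0, 5, 2, 0, 0],
    [0, 0, 0, 10, 4, 0, 0],
    [0, 0, 0, 10, 4, 0, 0],
    [0, 0, 0, 5, 2, 25, 0],
    [0, 0, 0, 0, 0, 35, 0],
    [0, 0, 0, 0, 0, 15, 0],
    [0, 0, 0, 0, 0, 0, 0],
  ],
)

```text
time: 6.65
tool_pos: [0.5907, -0.0529, 0.3027]
ee_rot: [-3.14, -0.001, -1.196]
wrist_force: [0.1, -0.3, 0.4]
width: 0.0005
```

```bash
python3 look.py s4
```

```text
red [204.01304348 221.44347826] [ 33  16  13  23 230] lever [-0.35799972 -0.01255388]
6.65 tcp gate mm 54.80430011753344 44.76388167041915 0.30271983314531 [ 0.1 -0.3  0.4]
```

View pics/s4.png

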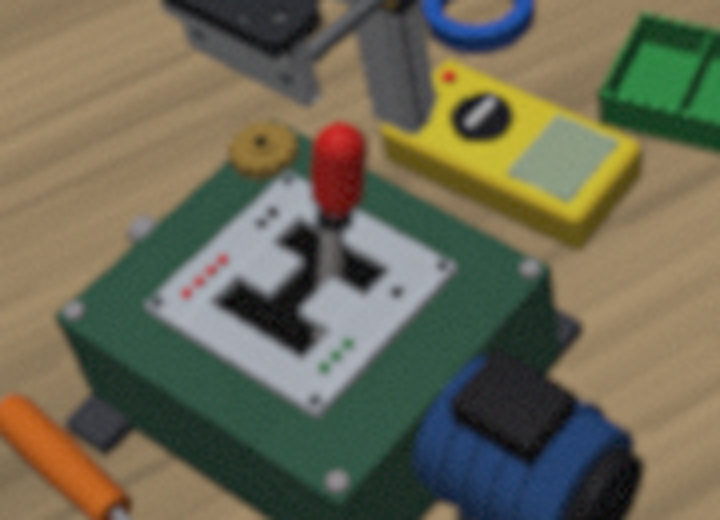

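The knob stands clear at (338,170) in the crop and the stem is level with the cross channel (f about -0.01). Next I go to its left side and push right.

>>> jog_arm(
  moves=[
    [0, 0, 0, -20, 8, 0, 0],
    [0, 0, 0, -25, 9.5, 0, 0],
    [0, 0, 0, -24.5, 9, 0, 0],
    [0, 0, 0, 0, 0, -10, 0],
    [0, 0, 0, 0, 0, -20, 0],
    [0, 0, 0, 0, 0, -20, 0],
    [0, 0, 0, 0, 0, -18, 0],
    [0, 0, 0, 0, 0, -8, 0],
    [0, 0, 0, 0, 0, 0, 0],
    [0, 0, 0, 0, 0, 0, 0],
  ],
)

```text
time: 7.95
tool_pos: [0.5211, -0.0265, 0.2265]
ee_rot: [-3.14, -0.001, -1.196]
wrist_force: [-0.5, -0.3, 0.0]
width: 0.0
```

```bash
python3 look.py s5
```

```text
red [204.03913043 221.44347826] [ 33  16  13  23 230] lever [-0.35831823 -0.01226707]
7.95 tcp gate mm -0.31011632749823603 94.78350877950798 0.22647330006387795 [-0.5 -0.3  0. ]
```

View pics/s5.png

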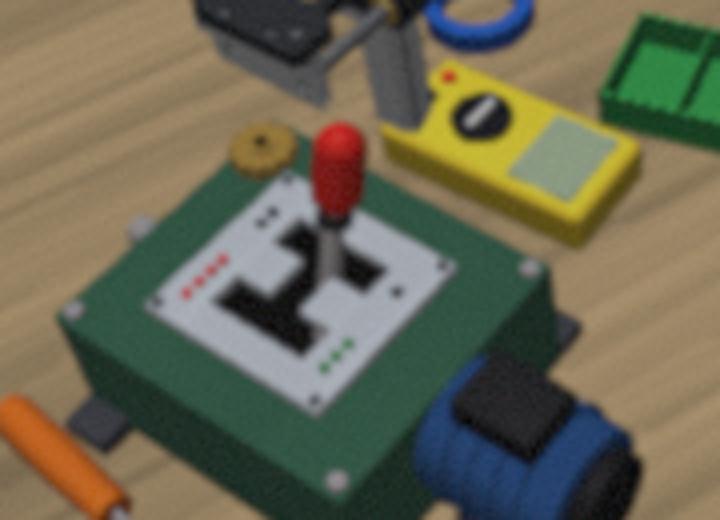

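>>> jog_arm(
  moves=[
    [0, 0, 0, 1.5, -3.7, 0, 0],
    [0, 0, 0, 1.5, -3.7, 0, 0],
    [0, 0, 0, 1.4, -3.7, 0, 0],
    [0, 0, 0, 1.5, -3.7, 0, 0],
    [0, 0, 0, 1.4, -3.7, 0, 0],
    [0, 0, 0, 1.5, -3.7, 0, 0],
    [0, 0, 0, 1.4, -3.7, 0, 0],
    [0, 0, 0, 1.5, -3.7, 0, 0],
    [0, 0, 0, 1.5, -3.7, 0, 0],
  ],
)

```text
time: 9.12
tool_pos: [0.534, -0.0597, 0.226]
ee_rot: [-3.141, -0.0, -1.196]
wrist_force: [-1.3, 3.7, 2.4]
width: 0.0004
```

```bash
python3 look.py s6
```

```text
red [199.73076923 223.76495726] [ 28  18  14  23 234] lever [-0.2592607  -0.01648441]
9.125 tcp gate mm -0.46353051286746394 59.15840704436557 0.22600965130349893 [-1.3  3.7  2.4]
```

View pics/s6.png

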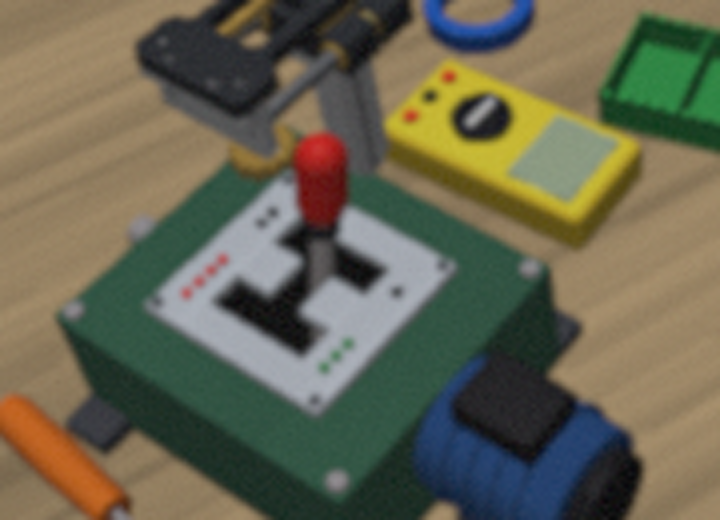

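Moving right with about 4 N and still level with the channel. I'll keep pushing.

>>> jog_arm(
  moves=[
    [0, 0, 0, 1.5, -3.7, 0, 0],
    [0, 0, 0, 1.5, -3.7, 0, 0],
    [0, 0, 0, 1.4, -3.7, 0, 0],
    [0, 0, 0, 1.5, -3.7, 0, 0],
    [0, 0, 0, 1.4, -3.7, 0, 0],
    [0, 0, 0, 1.5, -3.7, 0, 0],
  ],
)

```text
time: 9.93
tool_pos: [0.5427, -0.0823, 0.2256]
ee_rot: [3.141, -0.0, -1.196]
wrist_force: [-1.3, 2.4, 1.4]
width: 0.0003
```

```bash
python3 look.py s7
```

```text
red [191.85909091 229.43636364] [ 20  25  14  21 220] lever [-0.07858969 -0.02056887]
9.925 tcp gate mm -0.6747140536029761 34.98407176780289 0.22562444768177137 [-1.3  2.4  1.4]
```

>>> jog_arm(
  moves=[
    [0, 0, 0, 1.5, -3.7, 0, 0],
    [0, 0, 0, 1.5, -3.7, 0, 0],
    [0, 0, 0, 1.4, -3.7, 0, 0],
    [0, 0, 0, 1.5, -3.7, 0, 0],
    [0, 0, 0, 1.4, -3.7, 0, 0],
    [0, 0, 0, 1.5, -3.7, 0, 0],
  ],
)

```text
time: 10.72
tool_pos: [0.5515, -0.1045, 0.2258]
ee_rot: [-3.142, -0.0, -1.196]
wrist_force: [-0.6, 2.3, 3.0]
width: 0.0006
```

```bash
python3 look.py s8
```

```text
red [183.36966825 236.99052133] [ 11  33  15  20 211] lever [ 0.1111754  -0.03060005]
10.725 tcp gate mm -0.545002598627753 11.116219295956153 0.22579925709825951 [-0.6  2.3  3. ]
```

>>> jog_arm(
  moves=[
    [0, 0, 0, 1.5, -3.7, 0, 0],
    [0, 0, 0, 1.5, -3.7, 0, 0],
    [0, 0, 0, 1.4, -3.7, 0, 0],
    [0, 0, 0, 1.1, -2.8, 0, 0],
    [0, 0, 0, 0.7, -1.9, 0, 0],
    [0, 0, 0, 0, 0, 0, 0],
  ],
)

```text
time: 11.52
tool_pos: [0.5575, -0.1201, 0.2252]
ee_rot: [3.141, 0.0, -1.196]
wrist_force: [-0.5, 2.8, -1.3]
width: 0.0004
```

```bash
python3 look.py s9
```

```text
red [177.25480769 244.40865385] [  4  41  17  19 208] lever [ 0.26448991 -0.02891671]
11.525 tcp gate mm -0.7419273249838769 -5.6030870263611305 0.2252383504102506 [-0.5  2.8 -1.3]
```

View pics/s9.png

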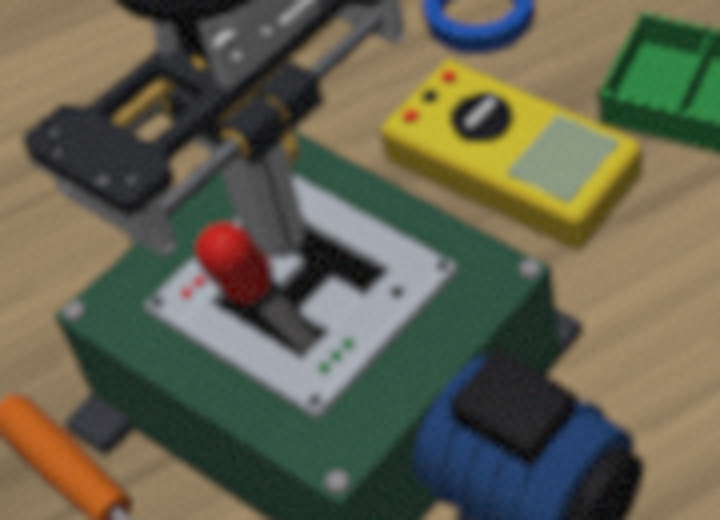

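>>> jog_arm(
  moves=[
    [0, 0, 0, 0.5, -1.4, 0, 0],
    [0, 0, 0, 0.5, -1.4, 0, 0],
    [0, 0, 0, 0.4, -0.9, 0, 0],
    [0, 0, 0, 0, 0, 0, 0],
    [0, 0, 0, 0, 0, 0, 0],
  ],
)

```text
time: 12.2
tool_pos: [0.559, -0.1237, 0.2258]
ee_rot: [-3.142, -0.0, -1.196]
wrist_force: [-1.1, 2.3, -0.8]
width: 0.0005
```

```bash
python3 look.py s10
```

```text
red [176.24519231 246.125     ] [  3  43  18  18 208] lever [ 0.29579472 -0.02454261]
12.2 tcp gate mm -0.6305277737413129 -9.519907119545534 0.22577964886858062 [-1.1  2.3 -0.8]
```

>>> jog_arm(
  moves=[
    [0, 0, 0, 0.4, -0.9, 0, 0],
    [0, 0, 0, 0.3, -0.9, 0, 0],
    [0, 0, 0, 0.3, -0.7, 0, 0],
    [0, 0, 0, 0, 0, 0, 0],
    [0, 0, 0, 0, 0, 0, 0],
  ],
)

```text
time: 12.88
tool_pos: [0.56, -0.1262, 0.2258]
ee_rot: [-3.142, -0.0, -1.196]
wrist_force: [-0.6, 1.4, -1.5]
width: 0.0008
```

```bash
python3 look.py s11
```

```text
red [175.37980769 247.09615385] [  2  44  18  18 208] lever [ 0.31574369 -0.02690722]
12.875 tcp gate mm -0.5892316046075463 -12.233701274502632 0.2257563907171053 [-0.6  1.4 -1.5]
```

>>> jog_arm(
  moves=[
    [0, 0, 0, -4, 9, 0, 0],
    [0, 0, 0, -5, 14, 10, 0],
    [0, 0, 0, 0, 0, 25, 0],
    [0, 0, 0, 0, 0, 25, 0],
    [0, 0, 0, 0, 0, 16, 0],
    [0, 0, 0, 0, 0, 0, 0],
  ],
)

```text
time: 13.68
tool_pos: [0.5514, -0.1029, 0.3039]
ee_rot: [-3.138, -0.003, -1.196]
wrist_force: [0.3, 0.6, 0.1]
width: -0.0001
```

```bash
python3 look.py s12
```

```text
red [174.82198953 247.09424084] [  2  44  17  18 191] lever [ 0.32016694 -0.03554879]
13.675 tcp gate mm -0.05415426384074943 12.592014488916375 0.3038991085300822 [0.3 0.6 0.1]
```

View pics/s12.png

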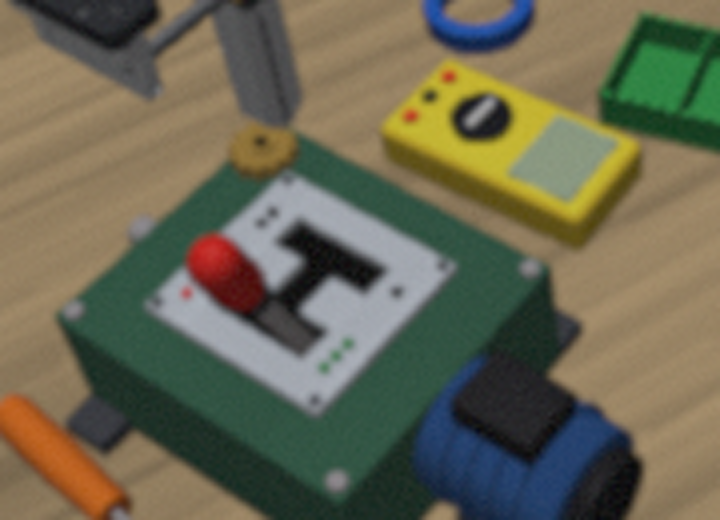

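The lever is in the right leg at the channel (a about 0.32, f about -0.03; knob at (225,270) in the crop). Now behind it, then forward.

>>> jog_arm(
  moves=[
    [0, 0, 0, -5, -17, 0, 0],
    [0, 0, 0, -7, -22, 0, 0],
    [0, 0, 0, -6, -18, 0, 0],
    [0, 0, 0, -4, -10.5, 0, 0],
    [0, 0, 0, 0, 0, 0, 0],
    [0, 0, 0, 0, 0, -10, 0],
    [0, 0, 0, 0, 0, -20, 0],
    [0, 0, 0, 0, 0, -22, 0],
    [0, 0, 0, 0, 0, -20, 0],
    [0, 0, 0, 0, 0, -11, 0],
    [0, 0, 0, 0, 0, 0, 0],
    [0, 0, 0, 0, 0, 0, 0],
  ],
)

```text
time: 15.22
tool_pos: [0.5294, -0.1706, 0.2196]
ee_rot: [-3.14, -0.001, -1.196]
wrist_force: [0.7, 0.3, 0.2]
width: 0.0003
```

```bash
python3 look.py s13
```

```text
red [175.352657   247.38164251] [  2  44  18  18 207] lever [ 0.31978039 -0.02414617]
15.225 tcp gate mm -45.34211194620712 -42.316005356734486 0.21955993021828257 [0.7 0.3 0.2]
```

View pics/s13.png

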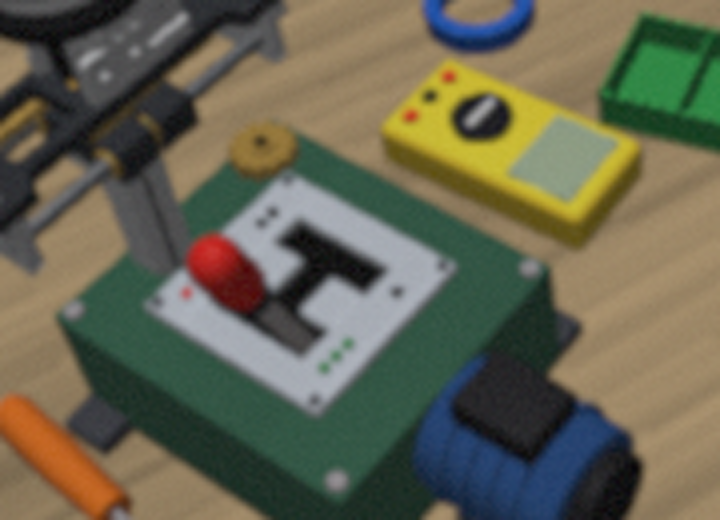

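>>> jog_arm(
  moves=[
    [0, 0, 0, 3.7, 1.5, 0, 0],
    [0, 0, 0, 3.7, 1.5, 0, 0],
    [0, 0, 0, 3.7, 1.5, 0, 0],
    [0, 0, 0, 3.7, 1.4, 0, 0],
    [0, 0, 0, 3.7, 1.5, 0, 0],
    [0, 0, 0, 3.7, 1.4, 0, 0],
    [0, 0, 0, 3.7, 1.5, 0, 0],
    [0, 0, 0, 3.7, 1.4, 0, 0],
  ],
)

```text
time: 16.27
tool_pos: [0.5587, -0.1591, 0.219]
ee_rot: [3.141, -0.001, -1.196]
wrist_force: [-3.5, -2.8, 0.8]
width: 0.0007
```

```bash
python3 look.py s14
```

```text
red [178.55555556 249.55      ] [  6  47  16  17 180] lever [0.32296228 0.04771473]
16.275 tcp gate mm -13.928870607260112 -42.359950144962575 0.21904420646771422 [-3.5 -2.8  0.8]
```

View pics/s14.png

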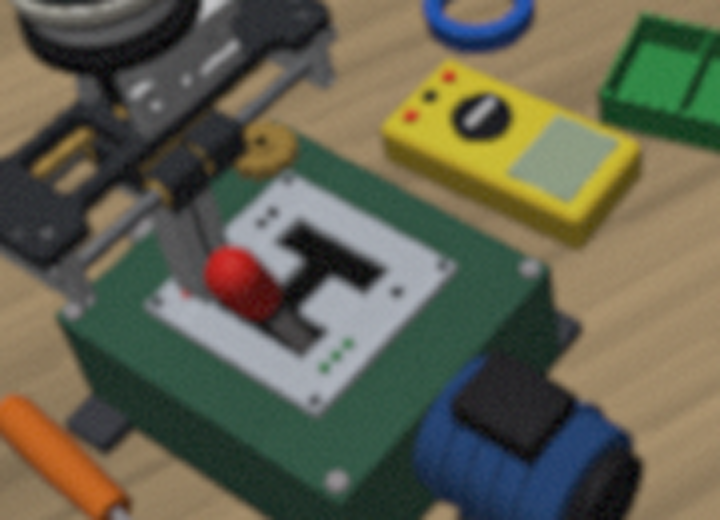

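>>> jog_arm(
  moves=[
    [0, 0, 0, 3.7, 1.5, 0, 0],
    [0, 0, 0, 3.7, 1.4, 0, 0],
    [0, 0, 0, 3.7, 1.5, 0, 0],
    [0, 0, 0, 3.7, 1.4, 0, 0],
    [0, 0, 0, 3.7, 1.5, 0, 0],
    [0, 0, 0, 2.8, 1.1, 0, 0],
  ],
)

```text
time: 17.08
tool_pos: [0.5797, -0.1502, 0.2176]
ee_rot: [3.14, 0.001, -1.196]
wrist_force: [-3.4, -0.4, -1.3]
width: 0.0005
```

```bash
python3 look.py s15
```

```text
red [189.61349693 255.65644172] [ 18  54  14  15 163] lever [0.31275877 0.26052309]
17.075 tcp gate mm 8.884838535795575 -41.786755212803534 0.21764491317852835 [-3.4 -0.4 -1.3]
```

View pics/s15.png

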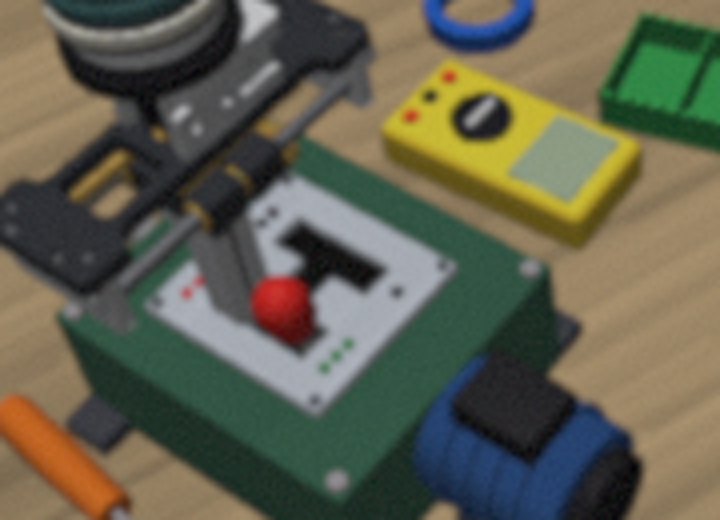

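>>> jog_arm(
  moves=[
    [0, 0, 0, 1.8, 0.7, 0, 0],
    [0, 0, 0, 1.4, 0.6, 0, 0],
    [0, 0, 0, 0.9, 0.4, 0, 0],
    [0, 0, 0, 0, 0, 0, 0],
    [0, 0, 0, 0, 0, 0, 0],
  ],
)

```text
time: 17.75
tool_pos: [0.5841, -0.1489, 0.219]
ee_rot: [-3.141, -0.0, -1.196]
wrist_force: [-1.0, -0.5, -0.8]
width: 0.0007
```

```bash
python3 look.py s16
```

```text
red [191.9125 257.05  ] [ 20  55  15  15 160] lever [0.31171938 0.30357088]
17.75 tcp gate mm 13.509236423154345 -42.14653970641593 0.21898020543684638 [-1.  -0.5 -0.8]
```

>>> jog_arm(
  moves=[
    [0, 0, 0, 0.9, 0.4, 0, 0],
    [0, 0, 0, 0.9, 0.4, 0, 0],
    [0, 0, 0, 0.5, 0.2, 0, 0],
    [0, 0, 0, 0, 0, 0, 0],
  ],
)

```text
time: 18.3
tool_pos: [0.5863, -0.1478, 0.2187]
ee_rot: [3.142, -0.0, -1.196]
wrist_force: [-3.0, -0.9, -1.9]
width: 0.0004
```

```bash
python3 look.py s17
```

```text
red [193.00617284 257.80246914] [ 21  55  15  16 162] lever [0.31235625 0.32463145]
18.3 tcp gate mm 15.949409854967234 -41.9898687500609 0.2186871821886382 [-3.  -0.9 -1.9]
```

>>> jog_arm(
  moves=[
    [0, 0, 0, 0.7, 0.3, 0, 0],
    [0, 0, 0, 0.7, 0.3, 0, 0],
    [0, 0, 0, 0, 0, 0, 0],
  ],
)

```text
time: 18.73
tool_pos: [0.5873, -0.1475, 0.2185]
ee_rot: [3.14, 0.0, -1.196]
wrist_force: [-5.2, -2.7, -1.5]
width: 0.0005
```

```bash
python3 look.py s18
```

```text
red [193.39375 257.9875 ] [ 22  56  14  15 160] lever [0.31151847 0.33128902]
18.725 tcp gate mm 16.948299293728823 -41.99200053641726 0.21845762112174782 [-5.2 -2.7 -1.5]
```

The force is rising, so this is the slot end. I'll withdraw back and up.

>>> jog_arm(
  moves=[
    [0, 0, 0, -5, -2, 0, 0],
    [0, 0, 0, -12, -5, 0, 0],
    [0, 0, 0, -12, -5, 0, 0],
    [0, 0, 0, -5, -2, 20, 0],
    [0, 0, 0, 0, 0, 30, 0],
    [0, 0, 0, 0, 0, 30, 0],
    [0, 0, 0, -40, -30, 10, 0],
    [0, 0, 0, -40, -40, 0, 0],
    [0, 0, 0, -40, -40, 0, 0],
    [0, 0, 0, -40, -40, 0, 0],
    [0, 0, 0, 0, 0, 0, 0],
    [0, 0, 0, 0, 0, 0, 0],
  ],
)

```text
time: 20.27
tool_pos: [0.3939, -0.3112, 0.3101]
ee_rot: [-3.14, -0.002, -1.197]
wrist_force: [0.0, -0.1, 0.8]
width: 0.0004
```

```bash
python3 look.py s19
python3 - <<'E'
from h import *; from bench import *
a=snapshot("top");T=get_calibration("top");S=get_calibration("scene");s=snapshot("scene")
cv2.imwrite("pics/t2.png",cv2.resize(a[130:310,250:490],(800,600))[:,:,::-1])
g=np.load("g.npy")
try:
    p,st=redcomp(a,(355,195,405,245)); q,_=redcomp(s,(165,195,260,290)); print(p,st,fitlever(g,[(T,p)]),fitlever(g,[(T,p),(S,q)]))
except Exception as e: print(e)
E
```

```text
red [193.03773585 257.79245283] [ 21  56  15  15 159] lever [0.31194805 0.32494424]
20.275 tcp gate mm -222.9417939063705 -123.46931004313285 0.3100771585250631 [ 0.  -0.1  0.8]
[388.59817352 205.55251142] [ 25   2  18  19 219] (array([0.34508072, 0.344806  ]), array([ 7.32183594e-08, -3.72173020e-07])) (array([0.32440093, 0.33351589]), array([-0.58091819,  0.93071067, -0.01840994,  0.8472976 ]))
```

View pics/s19.png

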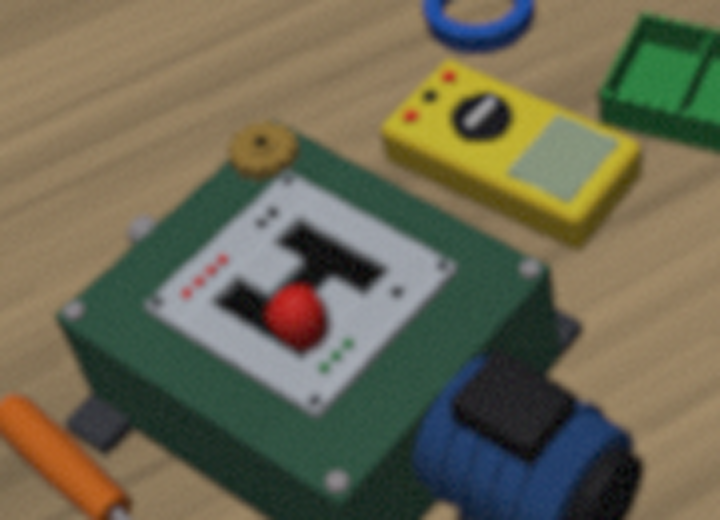

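View pics/t2.png

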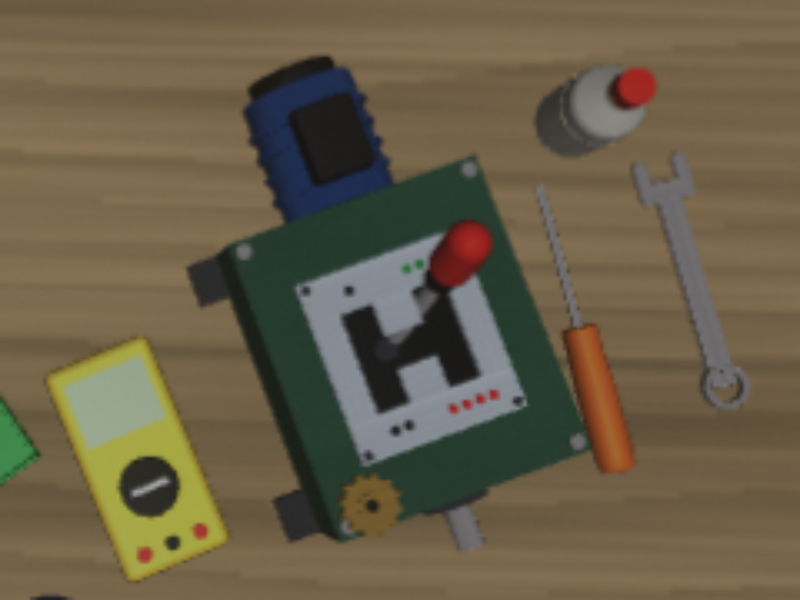

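The top crop shows the knob at (460,253) by the green dots and the stem at the far end of the right leg. The loose things are unmoved. I'm handing in.

```bash
python3 -c "
from bench import *
close_job()"
```

```text
the job is handed in; nothing more can be done
```

The lever is in the third slot, and I handed the job in at about 20 s of the 67 s allowed. I used the closed fingertips only: I drew the lever back to the cross channel, pushed it right into the right-hand leg, then forward until the force began to rise at the slot end.

- **Crossing:** the sideways tilt reached about 0.32 rad while the forward tilt stayed near -0.03 rad. That is well within the ±0.12 limit and clear of the fourth slot.
- **Final pose:** the two cameras disagree slightly. The scene camera gives a sideways tilt of 0.31 and a forward tilt of 0.325 rad, the top camera 0.345 and 0.345. Both are above the 0.26 and 0.29 limits, but neither reads the full 0.36 of the slot end.
- **Forces:** the wrist force read about 6 N at most between moves, against the 30 N limit. I did not see peaks within a move.
- **Surroundings:** by eye, in the last picture from each camera, the loose things in view looked unmoved. Neither picture shows the tape and tray in full. The arm was clear of the gearbox with no load on the wrist.

No check failed.

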